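# Return the bench things to their colour-matched trays

### The job

The things on the bench have got mixed up. Put each one upright in the middle of the tray of its own colour: the blue spray can in the blue tray, the yellow tape measure in the yellow tray, the white pipe coupling in the white tray and the dark torch, standing on its head as now, in the black tray. Each tray takes one thing at a time, so use a free spot on the way; do not push or tip the jar of nails.

Things in the scene. Friction and masses are not known exactly. Their poses are not given: they have to be found in the camera images.
- spray_mid (a point): Spray can, dark blue cap and blue and white body, standing upright; 161 mm tall, body 49 mm in diameter up to 102 mm from the bottom, cap 46 mm in diameter above that. This point is on its axis, half-way up (80.5 mm above its bottom); z along its axis, upward. At the start it stands in the yellow tray.
- tape_mid (a point): Yellow tape measure standing on its edge; 38 mm thick along its x, 83 mm long along its y (the case from -41 to +29 mm, then a low hook 12 mm high to +42 mm), 68 mm tall. This point is the centre of that outline, half-way up (34 mm above its bottom); z up; at rest it leans about 0.07 rad in its length direction. Grasp it across its thickness, along x. At the start it stands in the white tray.
- coupling_mid (a point): White plastic pipe coupling, a short tube standing on end; 38 mm outer diameter, 50 mm tall. This point is on its axis, half-way up (25 mm above its bottom); z along its axis, upward. At the start it stands in the blue tray.
- torch_mid (a point): Dark grey to black torch standing on its head; 145 mm tall, head 42 mm in diameter up to 51 mm from the bottom, above that a stem 28 mm in diameter with a small switch (2 mm proud, on the -y side, 83 to 97 mm up). This point is on its axis, half-way up (72.5 mm above its bottom); z along its axis, upward. At the start it stands on the bench itself.
- blue_floor (a point): Round shallow blue plastic tray screwed to the bench, outer diameter 128 mm, inner diameter of the floor about 115 mm, rim 8 mm high; a flat screw-down tab sticks out 15 mm at one side. This point is the centre of its inner floor, 4 mm above the bench; z up.
- yellow_floor (a point): Round shallow yellow plastic tray screwed to the bench, outer diameter 128 mm, inner diameter of the floor about 115 mm, rim 8 mm high; a flat screw-down tab sticks out 15 mm at one side. This point is the centre of its inner floor, 4 mm above the bench; z up.
- white_floor (a point): Round shallow white plastic tray screwed to the bench, outer diameter 128 mm, inner diameter of the floor about 115 mm, rim 8 mm high; a flat screw-down tab sticks out 15 mm at one side. This point is the centre of its inner floor, 4 mm above the bench; z up.
- black_floor (a point): Round shallow black plastic tray screwed to the bench, outer diameter 128 mm, inner diameter of the floor about 115 mm, rim 8 mm high; a flat screw-down tab sticks out 15 mm at one side. This point is the centre of its inner floor, 4 mm above the bench; z up. At the start it is empty.
- jar_mid (a point): Amber jar of nails with a white cap, standing on the bench, not part of the job; 56 mm in diameter, 85 mm tall. This point is on its axis, half-way up (42.5 mm above the bench); z upward.
Things that resemble listed ones, but are neither listed nor needed, are in the scene too. Leave any pink look-alike of the part that bears spray_mid alone.

How it is judged:
By the outcome, as a careful person would: the job done as asked, in the order asked, and still so for the second after the job is handed in, with the robot touching nothing.
It also fails if it takes over 128 s, if anything falls off the work surface, if the arm or the gripper's body presses on something with over 40 N, if the wrist force passes 120 N, or if a joint passes its speed limit or range.

### The arm

A 6-joint arm with a two-finger parallel gripper is mounted at the origin on a cart in front of the work surface, level with it; the furniture and walls round the work are solid. World frame = base frame: x ahead of the robot, y to its left, z up, the work surface at z = 0. Lengths are in m, angles in rad, forces in N, time in s.
With the tool pointing down it reaches from about 0.375 to 0.925 m from the base axis. Payload 5.7 kg.
Tool frame: the origin (TCP) lies midway between the tips of the shut fingers; the grasp point (between the pads) lies 19 mm behind it; z points along the fingers, y is the line along which they close (so a half turn about z gives the same grasp; the last joint's range is limited). The gripper opens to 88 mm and grips with 3 to 60 N. Pads are 20 mm wide; open, the fingers measure 115 mm over their backs; the gripper's body (75 mm by 178 mm) begins 61 mm behind the grasp point.
Start: joints at [-1.347, 0.359, 1.51, -0, 1.272, -0.115], TCP at [0.199, -0.566, 0.223] pointing down, gripper open.
Joint ranges: [-2.97, 2.97], [-1.01, 2.36], [0.21, 2.38], [-0.96, 4.11], [0.2, 2.71], [-2.98, 2.98]. Speed limits (rad/s): [2.39, 2.39, 3.14, 3.14, 3.14, 3.14].

### API

Orientations are given as a unit quaternion [x, y, z, w].
In Python, from bench import move_ptp, servo_line, goto_joints, move_gripper, sleep, inverse_kinematics, capture, PlanningError, close_job, spot_in, silhouettes, current_clock, current_joint_pos, current_qvel, current_joint_torque, current_position, current_orientation, current_force, current_torque, current_finger_gap, current_grip_force gives the robot as it stands. Calls block until the motion is done:
- move_ptp(position, orientation): joint-space move of the TCP to a pose.
- servo_line(position, orientation=None, rate=0.15, contact_N=None): straight line of the TCP; orientation=None keeps the orientation; rate is the mean speed in m/s. With contact_N (N) it stops when the force on the tool has changed by that much, and returns True; else False.
- goto_joints(angles): joint-space move.
- move_gripper(opening): finger opening in m; the grip force is fixed at half the most; returns when the fingers have stopped.
- sleep(seconds).
- inverse_kinematics(position, orientation): joint angles nearest the present ones, or None.
- capture(name): name is "side" or "top"; returns a dict with "image" (420x560x3 uint8, blue, green, red), "range_z" (420x560 float32, m along the optical axis (not along the pixel's ray), 0 where there is no reading), "intrinsics" (3x3 intrinsics, pixels), "k1" (the pictures are not rectified: a ray, as slopes to the right and down, at radius r is drawn at 1 + k1 r^2 times it, then the intrinsics apply), "R" (3x3) and "t" (3): a world point X has camera coordinates R X + t. Camera axes: x right, y down, z forward; pixel columns grow to the right and rows downward; lengths in m; the calibration is good to about 2 mm. A picture is of the moment at which its call begins.
A pose or a line that the arm cannot do raises PlanningError and nothing moves.
- close_job(): hands the job in; it is judged then, once.
Trained networks look in the newest picture that a camera, given by its name, has taken for a name from the list of things; names that differ only in an ending like _2 or _b are one class to them, and where a whole thing is asked for, a point or a joint stands for the part that bears it (a point fixed in the world has none). Each returns a list of dicts, best first, with "conf" (0 to 1); they miss things now and then, are a little off and sometimes report something else, mostly with a low value. They report only what shows in the picture. A call takes as long as a camera call. They do not tell look-alikes from the thing itself.
- spot_in(camera, query): "xy" ([column, row] in pixels, amid what is visible of it).
- silhouettes(camera, query): "region" (420x560 bool, what is visible of it) and "xy" ([column, row] in pixels, amid what is visible of it).
Readings, each from a call of its own:
- current_clock(): time.
- current_joint_pos(): joint angles.
- current_qvel(): joint speeds.
- current_joint_torque(): joint torques, N m.
- current_position(): TCP position.
- current_orientation(): TCP orientation.
- current_force(): force on the tool from outside, world axes, zero at the start.
- current_torque(): the same for the moment, N m.
- current_finger_gap(): finger opening in m.
- current_grip_force(): force on a finger pad.
Only numpy, scipy, OpenCV 4.12 (cv2) and the standard library are available. Lean on these libraries where they do the work, as an engineer would, in place of code of your own. Each camera call takes 0.05 s, during which the arm holds its last target. There are 200 camera calls.

## Working session

There is one attempt and no reset: what is moved stays moved. The work goes in short steps, each a Python script; the robot and the scene stay as the last script left them, time stands still between calls to the robot, and variables do not carry over. Pictures are saved under pics/ and viewed, at most 14 in all, crops included, and the job is handed in when it is done.

```bash
mkdir -p pics; ls
python3 - <<'E'
from bench import *
import cv2
for n in("top","side"):
    c=capture(n); cv2.imwrite(f"pics/{n}0.png",c["image"]); print(n,c["intrinsics"].tolist(),c["k1"],(-c["R"].T@c["t"]).round(3),c["R"].round(2).tolist())
    for q in "spray_mid tape_mid coupling_mid torch_mid blue_floor yellow_floor white_floor black_floor jar_mid".split():
        print(q,[(round(d["conf"],2),[int(v) for v in d["xy"]]) for d in spot_in(n,q)][:4])
print(current_clock())
E
```

```text
pics
top [[389.16799422824266, 0.0, 273.6873573618279], [0.0, 389.16799422824266, 206.84104059192563], [0.0, 0.0, 1.0]] -0.05761764789460656 [ 0.439 -0.066  1.17 ] [[0.01, -1.0, -0.02], [-1.0, -0.01, -0.06], [0.06, 0.02, -1.0]]
spray_mid [(0.85, [353, 244]), (0.67, [391, 177])]
tape_mid [(0.91, [293, 167])]
coupling_mid [(0.71, [164, 225])]
torch_mid [(0.77, [357, 170]), (0.63, [289, 165])]
blue_floor [(0.87, [164, 223]), (0.26, [288, 165])]
yellow_floor [(0.69, [254, 232])]
white_floor [(0.73, [286, 173])]
black_floor [(0.81, [207, 173])]
jar_mid [(0.86, [317, 225])]
side [[411.07447135449854, 0.0, 279.30793493453564], [0.0, 411.07447135449854, 205.9730300849346], [0.0, 0.0, 1.0]] -0.11281454168223483 [0.091 0.743 0.777] [[-0.88, -0.47, -0.02], [-0.27, 0.53, -0.8], [0.39, -0.7, -0.6]]
spray_mid [(0.85, [311, 158]), (0.59, [295, 235]), (0.59, [348, 185])]
tape_mid [(0.97, [254, 206])]
coupling_mid [(0.64, [241, 319])]
torch_mid [(0.72, [296, 235]), (0.67, [240, 318]), (0.56, [293, 173])]
blue_floor [(0.66, [251, 330])]
yellow_floor [(0.74, [304, 265])]
white_floor [(0.65, [264, 220])]
black_floor [(0.94, [220, 271])]
jar_mid [(0.96, [321, 207])]
1.0
```

View pics/top0.png

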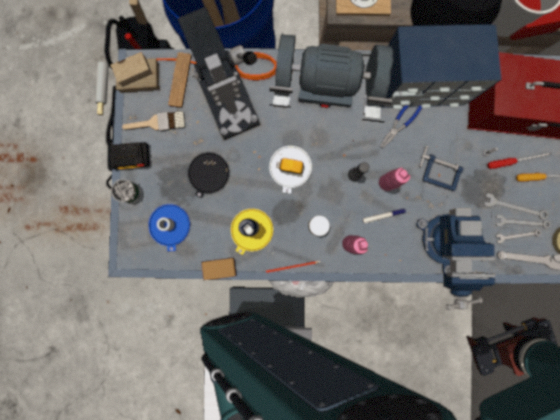

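View pics/side0.png

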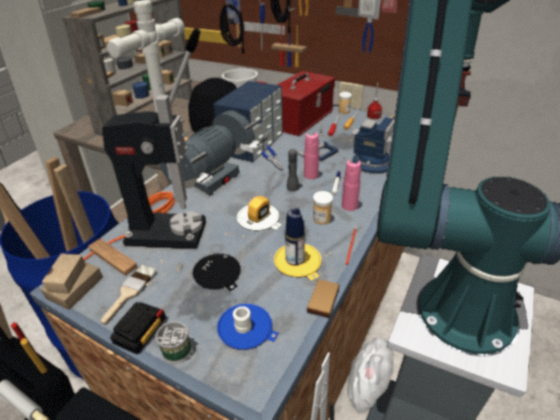

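The top view shows blue tray (169,225) with the coupling, yellow (252,230) with the spray can, white (290,167) with the tape, and black (208,173) empty. The torch is at (358,171), the jar at (319,225), and the pink cans at (357,245) and (395,178). The networks' best spray hit in the top view is the pink can, so I'll take the blue one near the yellow tray. The side view agrees: spray (294,235), tape (259,208), coupling (242,320), torch (293,170). Next I'll measure.

```bash
cat > vis.py <<'E'
from bench import *
import numpy as np, cv2
from scipy.optimize import least_squares
def shot(n):
    c=capture(n); K=c["intrinsics"]; h,w=c["range_z"].shape
    u,v=np.meshgrid(np.arange(w),np.arange(h))
    p=np.stack([u,v],-1).reshape(-1,1,2).astype(float)
    s=cv2.undistortPoints(p,K,np.array([c["k1"],0,0,0,0.])).reshape(h,w,2)
    ray=np.dstack([s,np.ones((h,w))])
    c["W"]=(ray*c["range_z"][...,None]-c["t"])@c["R"]; c["W"][c["range_z"]==0]=np.nan
    c["ray"]=ray@c["R"]; c["C"]=-c["R"].T@c["t"]; return c
def at_z(c,uv,z):
    uv=np.atleast_2d(uv).astype(float)
    r=np.array([c["ray"][int(round(b)),int(round(a))] for a,b in uv]); 
    return c["C"]+r*((z-c["C"][2])/r[:,2])[:,None]
def circ(P,r=None):
    m=np.median(P,0)
    if r: f=least_squares(lambda q:np.hypot(*(P-q[:2]).T)-r,m,loss="soft_l1",f_scale=.002); return f.x
    f=least_squares(lambda q:np.hypot(*(P-q[:2]).T)-q[2],[*m,.03],loss="soft_l1",f_scale=.002); return f.x
E
python3 - <<'E'
from vis import *
for n in("top","side"):
    c=shot(n); W=c["W"]; print(n,"bench z",np.nanmedian(W[200:215,330:350,2]) if n=="top" else np.nanmedian(W[225:235,340:350,2]))
    for q in "blue_floor yellow_floor white_floor black_floor".split():
        for d in silhouettes(n,q)[:1]:
            m=d["region"].astype(np.uint8)
            k=max(cv2.findContours(m,0,1)[0],key=cv2.contourArea); hull=cv2.convexHull(k)[:,0]
            k=k[:,0]; P=at_z(c,k,.006)[:,:2]; f=circ(P,.064); f2=circ(P)
            print(q,d["conf"],m.sum(),f.round(4),"free",f2.round(4),"hook res",np.abs(np.hypot(*(P-f).T)-.064).mean().round(4))
    near={"top":dict(spray_mid=(250,229),tape_mid=(291,167),coupling_mid=(164,225),torch_mid=(358,171),jar_mid=(318,225)),"side":dict(spray_mid=(295,235),tape_mid=(259,208),coupling_mid=(242,320),torch_mid=(293,172),jar_mid=(321,207))}[n]
    for q,x in near.items():
        for d in silhouettes(n,q):
            if np.hypot(*(np.array(d["xy"])-x))<15:
                m=cv2.erode(d["region"].astype(np.uint8),np.ones((2,2)))>0
                P=W[m]; P=P[np.isfinite(P[:,2])]
                zt=np.percentile(P[:,2],97); T=P[P[:,2]>zt-.012]
                print(q,round(d["conf"],2),m.sum(),"ztop",zt.round(4),"topc",T.mean(0).round(4),"mid",((T.max(0)+T.min(0))/2).round(4),"ext",np.ptp(T,0).round(3))
                np.save(f"{q}_{n}.npy",P)
E
```

```text
top bench z 0.0017725871260967508
blue_floor 0.87 1180 [0.4502 0.2755] free [0.4512 0.2757 0.0618] hook res 0.0032
yellow_floor 0.79 1165 [0.4404 0.0258] free [0.4407 0.0256 0.063 ] hook res 0.0024
white_floor 0.89 1182 [ 0.6315 -0.0875] free [ 0.6316 -0.0876  0.0637] hook res 0.0023
black_floor 0.67 1400 [0.6101 0.161 ] free [0.6107 0.1608 0.0625] hook res 0.0028
spray_mid 0.82 285 ztop 0.1693 topc [0.4508 0.0285 0.1655] mid [0.4475 0.0265 0.1651] ext [0.039 0.036 0.015]
tape_mid 0.82 294 ztop 0.0743 topc [ 0.6252 -0.0898  0.0685] mid [ 0.6246 -0.0914  0.0698] ext [0.037 0.06  0.015]
coupling_mid 0.62 151 ztop 0.0589 topc [0.4521 0.2748 0.0549] mid [0.4519 0.2753 0.0541] ext [0.035 0.035 0.014]
torch_mid 0.61 220 ztop 0.1484 topc [ 0.6076 -0.2802  0.1449] mid [ 0.6075 -0.2809  0.1438] ext [0.021 0.025 0.013]
jar_mid 0.59 305 ztop 0.0912 topc [ 0.454 -0.169  0.087] mid [ 0.4551 -0.1696  0.0869] ext [0.05  0.056 0.011]
side bench z 0.0010378485806652946
blue_floor 0.61 1687 [0.4527 0.2731] free [0.4529 0.2732 0.0631] hook res 0.0028
yellow_floor 0.84 885 [0.4413 0.0224] free [0.44   0.0246 0.0602] hook res 0.012
white_floor 0.85 610 [ 0.6335 -0.0914] free [ 0.6329 -0.091   0.0633] hook res 0.0115
black_floor 0.95 1405 [0.6127 0.1582] free [0.6128 0.1582 0.0638] hook res 0.003
spray_mid 0.58 934 ztop 0.1648 topc [0.4459 0.0338 0.1608] mid [0.4443 0.0285 0.161 ] ext [0.032 0.042 0.016]
tape_mid 0.85 457 ztop 0.0714 topc [ 0.6241 -0.084   0.0669] mid [ 0.626  -0.0869  0.0671] ext [0.039 0.057 0.015]
coupling_mid 0.9 360 ztop 0.0552 topc [0.4524 0.2816 0.0507] mid [0.4535 0.2796 0.0503] ext [0.034 0.035 0.014]
torch_mid 0.73 290 ztop 0.1428 topc [ 0.6057 -0.2735  0.1393] mid [ 0.6059 -0.2755  0.1392] ext [0.017 0.022 0.015]
jar_mid 0.95 504 ztop 0.0872 topc [ 0.4512 -0.1629  0.0844] mid [ 0.4525 -0.1665  0.0822] ext [0.049 0.052 0.013]
```

Run:
```python
from vis import *
from scipy.optimize import least_squares
L=lambda q,n:np.load(f"{q}_{n}.npy")
for q,r,z0,z1 in(("spray_mid",.023,.112,.155),("spray_mid",.0245,.02,.1),("coupling_mid",.019,.012,.046),("torch_mid",.014,.06,.135),("torch_mid",.021,.008,.045),("jar_mid",.028,.01,.06)):
    for n in("top","side"):
        P=L(q,n);P=P[(P[:,2]>z0)&(P[:,2]<z1)][:,:2]
        C=shot(n)["C"][:2] if 0 else {"top":np.array([.439,-.066]),"side":np.array([.091,.743])}[n]
        m=np.median(P,0); d=(m-C)/np.linalg.norm(m-C)
        f=least_squares(lambda x:np.hypot(*(P-x).T)-r,m+d*r,loss="soft_l1",f_scale=.002)
        print(q,r,n,len(P),f.x.round(4),"res",np.median(abs(f.fun)).round(4))
for n in("top","side"):
    P=L("tape_mid",n); T=P[P[:,2]>.045]
    (cx,cy),s,a=cv2.minAreaRect((T[:,:2]*1000).astype(np.float32)); print("tape",n,cx,cy,s,a)
    for z in(.0,.01,.02,.04,.06): 
        S=P[(P[:,2]>z)&(P[:,2]<z+.012)]
        if len(S): print(z,len(S),S[:,:2].min(0).round(3),S[:,:2].max(0).round(3))
a=cv2.imread("pics/top0.png")[140:195,260:320]; b=cv2.imread("pics/side0.png")[180:235,230:290]
cv2.imwrite("pics/tape.png",np.hstack([cv2.resize(i,None,fx=6.5,fy=6.5,interpolation=2) for i in(a,b)]))
```

```text
spray_mid 0.023 top 112 [0.455  0.0302] res 0.0048
spray_mid 0.023 side 264 [0.4486 0.0262] res 0.0012
spray_mid 0.0245 top 33 [0.4468 0.0267] res 0.0002
spray_mid 0.0245 side 437 [0.4481 0.0274] res 0.0008
coupling_mid 0.019 top 71 [0.4545 0.2739] res 0.0029
coupling_mid 0.019 side 221 [0.4554 0.2774] res 0.0016
torch_mid 0.014 top 58 [ 0.6119 -0.2815] res 0.0003
torch_mid 0.014 side 131 [ 0.6124 -0.2818] res 0.0011
torch_mid 0.021 top 62 [ 0.6139 -0.2828] res 0.0017
torch_mid 0.021 side 104 [ 0.6134 -0.2853] res 0.0018
jar_mid 0.028 top 1 [ 0.4494 -0.1715] res 0.0
jar_mid 0.028 side 234 [ 0.457  -0.1725] res 0.0011
tape top 625.2973022460938 -89.31593322753906 (66.77110290527344, 31.758453369140625) 80.17118072509766
0.0 3 [ 0.635 -0.055] [ 0.644 -0.049]
0.01 10 [ 0.628 -0.055] [ 0.644 -0.049]
0.02 2 [ 0.608 -0.126] [ 0.629 -0.103]
0.04 17 [ 0.606 -0.123] [ 0.64  -0.055]
0.06 203 [ 0.606 -0.122] [ 0.643 -0.061]
tape side 625.421875 -88.31736755371094 (65.27762603759766, 32.54708480834961) 78.66353607177734
0.0 35 [ 0.61  -0.119] [ 0.644 -0.045]
0.01 73 [ 0.609 -0.117] [ 0.647 -0.044]
0.02 63 [ 0.607 -0.118] [ 0.649 -0.054]
0.04 74 [ 0.606 -0.118] [ 0.649 -0.055]
0.06 130 [ 0.607 -0.116] [ 0.645 -0.058]
```

View pics/tape.png

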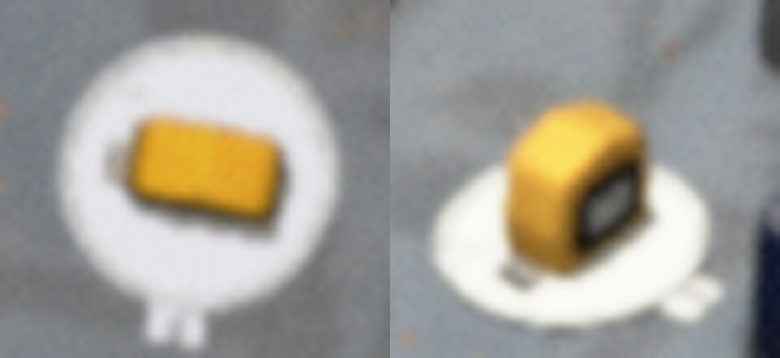

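The crop shows the tape's hook on the left (+y) side, with the long axis about 80° from x. That matches the fit.

```bash
cat > arm.py <<'E'
from vis import *
from scipy.spatial.transform import Rotation as Ro
TR=dict(blue=(.4514,.2743),yellow=(.4406,.0243),white=(.6322,-.0893),black=(.6114,.1597))
def quat(th):
    y=np.array([np.cos(th),np.sin(th),0]); z=np.array([0,0,-1.]); return Ro.from_matrix(np.c_[np.cross(y,z),y,z]).as_quat()
def best(p,th):
    c=[(abs(j[5]),quat(t)) for t in(th,th+np.pi) for j in[inverse_kinematics(p,quat(t))] if j is not None]
    return min(c,key=lambda a:a[0])[1]
def pick(xy,z,th,op,hov):
    q=best([*xy,hov],th); move_gripper(op); move_ptp([*xy,hov],q)
    print("down contact",servo_line([*xy,z],rate=.12,contact_N=8)); move_gripper(0); print("gap",current_finger_gap(),"F",current_grip_force())
    servo_line([*xy,z+.13],rate=.2); print("gap",current_finger_gap(),"t",current_clock())
def place(xy,z,th,op):
    "z: nominal TCP height when the thing touches the floor"
    q=best([*xy,z+.13],th); move_ptp([*xy,z+.13],q); servo_line([*xy,z+.015],rate=.2)
    print("touch",servo_line([*xy,z-.004],rate=.03,contact_N=4),"dz",(current_position()[2]-z).round(4),"gap",current_finger_gap())
    move_gripper(op); servo_line([*xy,z+.13],rate=.2); print("t",current_clock())
E
python3 - <<'E'
from arm import *
for n in("top","side"):
    W=shot(n)["W"].reshape(-1,3)
    for k,p in dict(TR,torch=(.609,-.28)).items():
        d=np.hypot(*(W[:,:2]-p).T); print(n,k,[(r,np.nanmax(W[d<r,2]).round(3)) for r in(.09,.14,.19)])
for p,th in(((.453,.2755,.25),0),((.61,.16,.25),0),((.44,.024,.11),0),((.44,.024,.24),-.18),((.63,-.089,.2),0),((.609,-.28,.25),0)):
    q=best(p,th); print(inverse_kinematics(p,q).round(2))
pick((.453,.2755),.016,0,.065,.25)
place(TR["black"],.016,0,.062)
E
```

```text
top blue [(0.09, np.float64(0.06)), (0.14, np.float64(0.069)), (0.19, np.float64(0.071))]
top yellow [(0.09, np.float64(0.171)), (0.14, np.float64(0.171)), (0.19, np.float64(0.171))]
top white [(0.09, np.float64(0.077)), (0.14, np.float64(0.569)), (0.19, np.float64(0.569))]
top black [(0.09, np.float64(0.015)), (0.14, np.float64(0.354)), (0.19, np.float64(0.431))]
top torch [(0.09, np.float64(0.167)), (0.14, np.float64(0.167)), (0.19, np.float64(0.197))]
side blue [(0.09, np.float64(0.058)), (0.14, np.float64(0.065)), (0.19, np.float64(0.071))]
side yellow [(0.09, np.float64(0.169)), (0.14, np.float64(0.169)), (0.19, np.float64(0.169))]
side white [(0.09, np.float64(0.074)), (0.14, np.float64(0.567)), (0.19, np.float64(0.567))]
side black [(0.09, np.float64(0.013)), (0.14, np.float64(0.315)), (0.19, np.float64(0.427))]
side torch [(0.09, np.float64(0.163)), (0.14, np.float64(0.163)), (0.19, np.float64(0.19))]
[ 0.42  0.23  1.62 -0.    1.29  0.42]
[ 0.15  0.38  1.41 -0.    1.36  0.15]
[-0.1   0.28  1.97 -0.    0.88 -0.1 ]
[-0.1   0.11  1.81 -0.    1.22  0.08]
[-0.25  0.43  1.45 -0.    1.26 -0.25]
[-0.53  0.44  1.31 -0.    1.39 -0.53]
down contact False
gap 0.03637732895839654 F 29.95226940095563
gap 0.0359301784357825 t 9.2167
touch True dz -0.0003 gap 0.035766868241726375
t 12.6667
```

The coupling is in the black tray for now. Something tall stands near the white and black trays, so I'll find it before going on.

Run:
```python
from arm import *
for n in("top","side"):
    c=shot(n); W=c["W"].reshape(-1,3)
    if n=="top": cv2.imwrite("pics/top1.png",c["image"])
    m=(W[:,2]>.1)&(W[:,0]<.95)&(abs(W[:,1])<.4); P=W[m]; P=P[(P[:,0]>.55)]
    for y in np.arange(-.3,.3,.05):
        S=P[(P[:,1]>y)&(P[:,1]<y+.05)]
        if len(S): i=S[:,0].argmin(); print(n,y.round(2),"minx",S[i].round(3),"zrange of x<.8",[S[S[:,0]<.8][:,2].min().round(2),S[S[:,0]<.8][:,2].max().round(2)] if (S[:,0]<.8).any() else None,len(S))
```

```text
top -0.3 minx [ 0.597 -0.281  0.137] zrange of x<.8 [np.float64(0.1), np.float64(0.19)] 866
top -0.25 minx [ 0.81  -0.224  0.121] zrange of x<.8 None 938
top -0.2 minx [ 0.813 -0.2    0.12 ] zrange of x<.8 None 967
top -0.15 minx [ 0.818 -0.146  0.143] zrange of x<.8 None 722
top -0.1 minx [ 0.775 -0.065  0.129] zrange of x<.8 [np.float64(0.1), np.float64(0.19)] 1053
top -0.05 minx [ 0.707 -0.011  0.564] zrange of x<.8 [np.float64(0.11), np.float64(0.57)] 349
top -0.0 minx [0.718 0.    0.547] zrange of x<.8 [np.float64(0.27), np.float64(0.55)] 408
top 0.05 minx [0.55  0.09  0.553] zrange of x<.8 [np.float64(0.1), np.float64(0.61)] 2578
top 0.1 minx [0.55  0.133 0.241] zrange of x<.8 [np.float64(0.15), np.float64(0.61)] 3411
top 0.15 minx [0.55  0.194 0.584] zrange of x<.8 [np.float64(0.25), np.float64(0.6)] 2051
top 0.2 minx [0.551 0.21  0.601] zrange of x<.8 [np.float64(0.54), np.float64(0.6)] 536
side -0.3 minx [ 0.597 -0.271  0.111] zrange of x<.8 [np.float64(0.1), np.float64(0.19)] 601
side -0.25 minx [ 0.809 -0.223  0.119] zrange of x<.8 None 336
side -0.2 minx [ 0.812 -0.199  0.123] zrange of x<.8 None 190
side -0.1 minx [ 0.937 -0.055  0.126] zrange of x<.8 None 20
side -0.05 minx [ 0.708 -0.007  0.555] zrange of x<.8 [np.float64(0.54), np.float64(0.57)] 130
side -0.0 minx [0.718 0.001 0.547] zrange of x<.8 [np.float64(0.37), np.float64(0.55)] 25
side 0.05 minx [0.733 0.093 0.27 ] zrange of x<.8 [np.float64(0.1), np.float64(0.42)] 1098
side 0.1 minx [0.55  0.139 0.268] zrange of x<.8 [np.float64(0.15), np.float64(0.6)] 3306
side 0.15 minx [0.55  0.158 0.269] zrange of x<.8 [np.float64(0.15), np.float64(0.59)] 5582
side 0.2 minx [0.55  0.211 0.592] zrange of x<.8 [np.float64(0.35), np.float64(0.6)] 2241
```

View pics/top1.png

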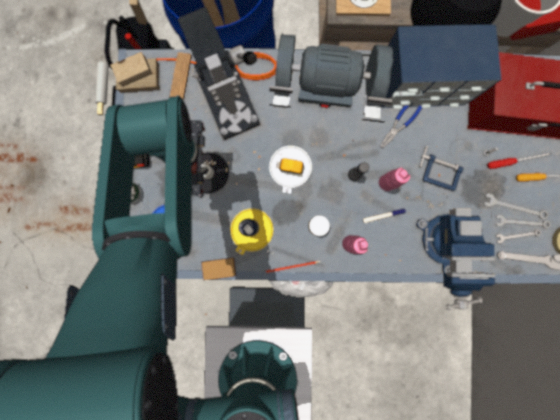

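Run:
```python
from arm import *
from scipy.spatial import cKDTree
c=shot("top"); W=c["W"]; s=shot("side")["W"].reshape(-1,3)
A=W[95:330,60:193].reshape(-1,3); A=A[A[:,2]>.2]
D=W[0:140,185:265].reshape(-1,3); D=D[(D[:,2]>.08)&(D[:,0]>.6)]
D=D[~((D[:,1]>.13)&(D[:,2]>.45)&(D[:,0]<.8))]
print("drill: ",[ (z.round(2),D[(D[:,2]>z)&(D[:,2]<z+.1)].min(0).round(3),D[(D[:,2]>z)&(D[:,2]<z+.1)].max(0).round(3)) for z in np.arange(.1,.6,.1) if ((D[:,2]>z)&(D[:,2]<z+.1)).any()])
far=A[A[:,0]>.5]; print("arm x>.5 :",far.min(0).round(3),far.max(0).round(3), "j",current_joint_pos().round(3),current_position())
for y in np.arange(.1,.45,.05):
    S=far[(far[:,1]>y)&(far[:,1]<y+.05)]
    if len(S): print(y.round(2),"xmax",S[S[:,0].argmax()].round(3),"z",S[:,2].min().round(2),S[:,2].max().round(2))
# column footprint clearance vs rotation
from itertools import product
for dj in(0,-.1,-.2,-.3,-.4,-.5,-.7):
    R=np.array([[np.cos(dj),-np.sin(dj)],[np.sin(dj),np.cos(dj)]])
    a=far[:,:2]@R.T; d,i=cKDTree(D[:,:2]).query(a); k=d.argmin(); d3,_=cKDTree(D).query(np.c_[a,far[:,2]])
    print(dj,"xy",d[k].round(3),far[k].round(3),D[i[k]].round(3),"3d",d3.min().round(3))
for p in([.632,-.089,.15],[.632,-.089,.03]):
    for f in(.0,np.pi):
        print(inverse_kinematics(p,quat(f)).round(2))
```

```text
drill:  [(np.float64(0.1), array([0.753, 0.06 , 0.102]), array([0.765, 0.083, 0.198])), (np.float64(0.2), array([0.651, 0.037, 0.2  ]), array([0.785, 0.153, 0.299])), (np.float64(0.3), array([0.632, 0.024, 0.301]), array([0.921, 0.152, 0.4  ])), (np.float64(0.4), array([0.608, 0.014, 0.401]), array([0.797, 0.098, 0.499])), (np.float64(0.5), array([ 0.6  , -0.021,  0.5  ]), array([0.741, 0.103, 0.569]))]
arm x>.5 : [0.5   0.083 0.247] [0.695 0.222 0.631] j [0.146 0.479 1.524 0.    1.142 0.146] [0.61033027 0.15952021 0.14432265]
0.1 xmax [0.687 0.15  0.27 ] z 0.25 0.63
0.15 xmax [0.695 0.151 0.268] z 0.25 0.62
0.2 xmax [0.646 0.208 0.538] z 0.54 0.62
0 xy 0.0 [0.654 0.103 0.523] [0.654 0.103 0.523] 3d 0.0
-0.1 xy 0.0 [0.635 0.165 0.561] [0.648 0.1   0.53 ] 3d 0.01
-0.2 xy 0.0 [0.575 0.212 0.59 ] [0.606 0.093 0.533] 3d 0.013
-0.3 xy 0.034 [0.646 0.208 0.538] [ 0.707 -0.01   0.563] 3d 0.038
-0.4 xy 0.044 [0.639 0.22  0.553] [ 0.708 -0.018  0.562] 3d 0.045
-0.5 xy 0.102 [0.632 0.222 0.56 ] [ 0.713 -0.021  0.563] 3d 0.102
-0.7 xy 0.229 [0.56  0.214 0.594] [ 0.708 -0.018  0.562] 3d 0.231
[-0.25  0.48  1.5  -0.    1.16 -0.25]
[-0.25  0.48  1.5  -0.    1.16  2.89]
[-0.25  0.62  1.6  -0.    0.92 -0.25]
[-0.25  0.62  1.6  -0.    0.92  2.89]
```

The drill-press head sticks out to about x=.707, y=-.02, z=.56, next to the forearm's path. I'll route through pulled-in waypoints. Spray can next.

Run:
```python
from arm import *
print(current_clock())
move_ptp([.47,.19,.25],best([.47,.19,.25],0))
pick((.447,.027),.109,0,.07,.26)
for n in("top","side"):
    W=shot(n)["W"].reshape(-1,3); np.save(f"clean_{n}.npy",W)
place(TR["blue"],.109,0,.07)
c=shot("top"); cv2.imwrite("pics/top2.png",c["image"])
W=c["W"]; D=W[0:140,195:262].reshape(-1,3); D=D[(D[:,2]>.08)&(D[:,0]>.55)]
for z in np.arange(.1,.6,.05):
    S=D[(D[:,2]>z)&(D[:,2]<z+.05)]
    if len(S): print(z.round(2),S.min(0).round(3),S.max(0).round(3),len(S))
```

```text
12.8667
down contact False
gap 0.045593955394913795 F 30.007659077255084
gap 0.0460042213154099 t 17.4
touch True dz 0.0001 gap 0.0459135466174137
t 21.1
0.1 [0.754 0.06  0.103] [0.765 0.083 0.149] 34
0.15 [0.753 0.06  0.15 ] [0.765 0.083 0.2  ] 66
0.2 [0.754 0.059 0.201] [0.766 0.082 0.228] 41
0.25 [0.73  0.036 0.267] [0.785 0.094 0.3  ] 145
0.3 [0.729 0.025 0.3  ] [0.853 0.134 0.35 ] 555
0.35 [0.729 0.024 0.35 ] [0.923 0.129 0.4  ] 1891
0.4 [0.754 0.018 0.4  ] [0.798 0.091 0.439] 238
0.45 [0.767 0.014 0.452] [0.774 0.016 0.457] 5
0.5 [ 0.713 -0.017  0.527] [0.74  0.005 0.55 ] 45
0.55 [ 0.708 -0.021  0.55 ] [ 0.732 -0.     0.57 ] 132
```

View pics/top2.png

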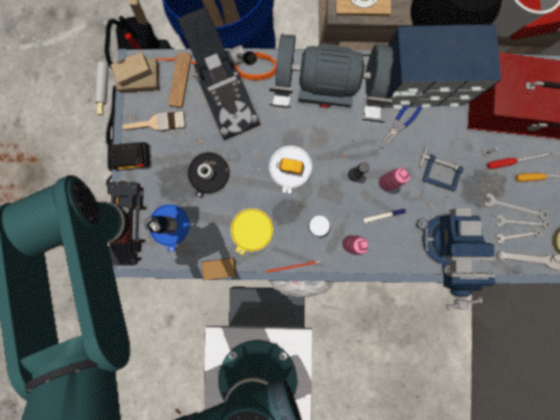

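Run:
```python
from arm import *
Y=[.45,-.03,.25]
move_ptp(Y,best(Y,-.18))
pick((.6253,-.0888),.025,-.18,.068,.2)
move_ptp(Y,best(Y,-.18))
place((.4395,.0184),.025,-.18,.068)
move_ptp([.45,.19,.25],best([.45,.19,.25],0))
c=shot("top"); m=[d for d in silhouettes("top","coupling_mid")]
for d in m:
    P=c["W"][d["region"]]; P=P[P[:,2]>.035]; print(d["conf"],d["xy"],P.mean(0),((P.min(0)+P.max(0))/2))
cv2.imwrite("pics/top3.png",c["image"]); print(current_clock())
```

```text
down contact False
gap 0.037597607015109245 F 29.39680752326808
gap 0.03639084490892484 t 26.3667
touch True dz 0.0014 gap 0.03584698744055391
t 30.4083
0.69 [204.3, 172.3] [0.61084402 0.16159446 0.05236903] [0.61035778 0.16199243 0.04779755]
31.3167
```

View pics/top3.png

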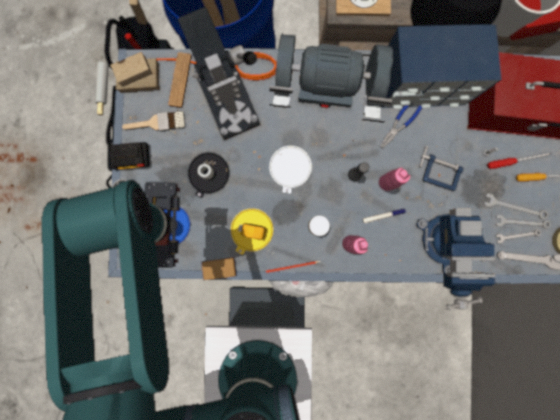

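Run:
```python
from arm import *
pick((.6110,.1603),.016,0,.065,.2)
for p in([.46,.15,.25],[.45,-.03,.25]): move_ptp(p,best(p,0))
place(TR["white"],.016,0,.062)
p=[.5,-.15,.27]; move_ptp(p,best(p,0))
c=shot("top"); 
for n in("top","side"):
    c=shot(n)
    for d in silhouettes(n,"torch_mid"):
        P=c["W"][d["region"]]; T=P[P[:,2]>.12]
        if len(T): print(n,d["conf"],d["xy"],T.mean(0),(T.min(0)+T.max(0))/2)
```

```text
down contact False
gap 0.03602252807544733 F 29.954526090504025
gap 0.03602065345163255 t 35.375
touch True dz -0.0003 gap 0.03592615332816292
t 40.4083
side 0.96 [292.3, 173.3] [ 0.60701318 -0.27237657  0.13442331] [ 0.60748693 -0.27528315  0.13366207]
side 0.48 [217.7, 268.1] [0.46891067 0.2707937  0.16454189] [0.46796417 0.27241701 0.16499083]
```

Run:
```python
from arm import *
pick((.6095,-.2800),.099,0,.06,.26)
p=current_position(); servo_line([p[0],p[1],.3],rate=.2)
for p in([.46,-.1,.3],[.46,.12,.3]): move_ptp(p,best(p,0))
place(TR["black"],.103,0,.055)
for p in([.46,.1,.3],[.45,-.35,.3]): move_ptp(p,best(p,0))
for n in("top","side"):
    c=shot(n); cv2.imwrite(f"pics/{n}4.png",c["image"])
    for q in("spray_mid","tape_mid","coupling_mid","torch_mid"):
        for d in silhouettes(n,q):
            P=c["W"][d["region"]]; P=P[np.isfinite(P[:,2])]; zt=np.percentile(P[:,2],97); T=P[P[:,2]>zt-.012]
            print(n,q,round(d["conf"],2),np.round(d["xy"]),zt.round(3),"mid",((T.min(0)+T.max(0))/2).round(3)[:2])
print(current_clock())
```

```text
down contact False
gap 0.02696052830735255 F 29.92767041665502
gap 0.02737627145945008 t 45.3167
touch True dz -0.0003 gap 0.02739568134366468
t 51.025
top spray_mid 0.62 [394. 177.] 0.165 mid [ 0.587 -0.376]
top spray_mid 0.6 [159. 222.] 0.169 mid [0.452 0.274]
top spray_mid 0.58 [353. 243.] 0.166 mid [ 0.405 -0.267]
top tape_mid 0.87 [252. 231.] 0.074 mid [0.436 0.017]
top torch_mid 0.51 [205. 166.] 0.152 mid [0.61  0.158]
side spray_mid 0.68 [349. 184.] 0.16 mid [ 0.403 -0.263]
side spray_mid 0.65 [243. 303.] 0.166 mid [0.452 0.275]
side spray_mid 0.61 [311. 158.] 0.159 mid [ 0.586 -0.373]
side tape_mid 0.7 [297. 249.] 0.071 mid [0.434 0.018]
side coupling_mid 0.7 [258. 209.] 0.056 mid [ 0.63  -0.086]
side torch_mid 0.57 [213. 253.] 0.149 mid [0.612 0.159]
53.9083
```

View pics/top4.png

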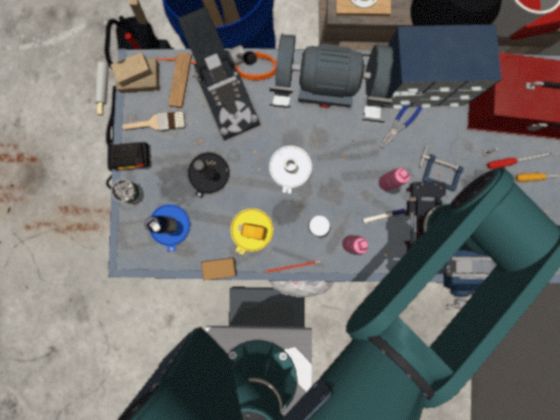

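View pics/side4.png

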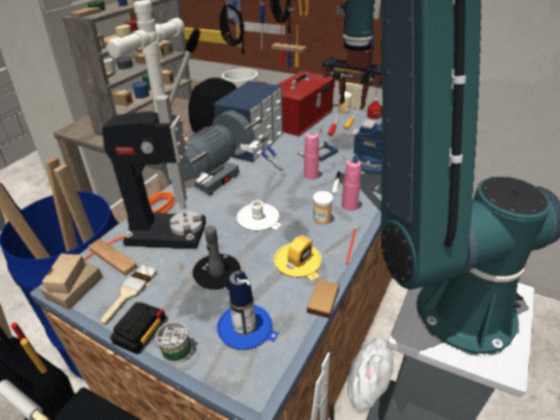

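All four things stand upright within about 5 mm of their tray centres: spray in blue (159,222), tape in yellow (252,231), coupling in white (290,167), torch in black (205,168). The jar at (319,225) and both pink cans are where they were, and the arm is clear.

```bash
python3 -c "
from bench import *
print(close_job())"
```

```text
the job is handed in; nothing more can be done
None
```

Job handed in at about 54 s of the 128 s: the spray can, tape measure, coupling and torch each stand upright within about 5 mm of the middle of their own tray, and the jar and pink cans were not moved.

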